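# Bring the ball tray to the gear housing and hold it there

## Robot

A 6-joint arm with a two-finger parallel gripper is mounted at the origin on the work surface. World frame = base frame: x ahead of the robot, y to its left, z up, the work surface at z = 0. Lengths are in m, angles in rad, forces in N, time in s.
With the tool pointing down it reaches from about 0.225 to 0.875 m from the base axis. Payload 3.4 kg.
Tool frame: the origin (TCP) lies at the very end of the fingers, on their centre line; the grasp point (between the pads) lies 19 mm behind it; z points along the fingers, y is the line along which they close (so a half turn about z gives the same grasp; the last joint's range is limited). The gripper opens to 85 mm and grips with 20 to 120 N. Pads are 22 mm wide; open, the fingers measure 114 mm over their backs; the gripper's body (76 mm by 85 mm) begins 54 mm behind the grasp point. The pads swing forward as they close: fully open they stand 13 mm farther back than shut.
Start: joints at [-1.452, 0.276, 1.505, -0, 1.361, -0.121], TCP at [0.137, -0.559, 0.231] pointing down, gripper open.
Joint ranges: [-2.89, 2.89], [-0.75, 2.08], [0.22, 2.7], [-1.18, 4.32], [0.11, 2.71], [-2.7, 2.7]. Speed limits (rad/s): [2.57, 2.57, 3.14, 3.14, 3.14, 3.14].

## Interface

Orientations are given as a unit quaternion [w, x, y, z].
In Python, from rig import manip, get_image, camera_info gives the robot as it stands. The module is installed in compiled form; this text tells all that it offers.
- The arm moves only by the shell command python3 -m crank 'ROWS' [FORCE]. ROWS is a JSON object of lists of equal length, an entry for each row: "translation": the shift along the tool's x, y, z in mm, a list of three; "roll": the turn about the tool's z in rad; "fingers": the opening, from 0 (shut) to 1 (fully open). A call has 1 to 8 rows; each row shifts and turns the commanded pose from where the row before left it, along the tool's axes as they then stand; what a row does not reach is not made up. A row lasts 1/10 s, in which the tool goes at most 50 mm and 8.59 degrees, less where a joint would pass 70% of its speed; a pose out of reach is approached as far as the arm can. A call is refused whole if a number of a shift passes 50 or a number of a turn 0.15, either way. A call with a gripper value outside its range is refused whole. The fingers move at their own pace and stop on an object; FORCE is the grip in N (left out, the last holds). Time passes only in rows, so rows that do not move let the fingers close. It gives the time, the measured TCP pose, the force, the opening and the grip force at its end, in the units of the state.
- manip.get_state(): the state, without advancing time (a new reading comes with each control period).
- get_image(name): name is "scene" or "top" or "wrist"; returns the picture (480x640x3 uint8, blue, green, red); there is no depth.
- camera_info(name): a dict with "mtx" (3x3 intrinsics, pixels), "rvec" (rotation vector, rad) and "tvec" (3), from world to camera coordinates, as OpenCV has them. Camera axes: x right, y down, z forward; pixel columns grow to the right and rows downward; lengths in m; the calibration is good to about 2 mm. The wrist camera is an equidistant fisheye: a pixel r from the principal point sees the ray r / f radians off the axis. A picture is of the moment at which its call begins: read the wrist's pose just before it. camera_info takes no time and is no camera call; for the wrist camera it gives the pose at the moment of the call.
- manip.sign_off(): hands the job in; it is judged then, once.
The state is a dict: "clock": time; "qpos": joint angles; "qd": joint speeds; "effort": joint torques, N m; "position": TCP position; "ee_rot": TCP orientation; "contact_force": force on the tool from outside, world axes, zero at the start; "moment": the same for the moment, N m; "width": finger opening in m; "gripper_force": force on a finger pad.
Only numpy, scipy, OpenCV 4.12 (cv2) and the standard library are available. Lean on these libraries where they do the work, as an engineer would, in place of code of your own. Each camera call takes 0.05 s, during which the arm holds its last target. There are 200 camera calls.

## Task

Swing the clamp lever on the socket block fully open, then lift the ball tray out by its upright handle and carry it level, so that the loose ball never rolls over the rim of its pocket, and leave the other things on the bench where they are. Bring it over the gear housing so that the ball's pocket is straight above the larger of the housing's two bores, with the tray's underside 5 to 10 cm above the housing's top face, and finish while holding the tray there, level and still: do not put it down or let go.

Things in the scene. Friction and masses are not known exactly. Their poses are not given: they have to be found in the camera images.
- block: Fixed dark steel socket block, 174 mm (its x) by 84 mm (its y), 18 mm high, with a rectangular recess (floor 12 mm above the bench, walls 10 mm wide and 18 mm high) in which the tray lies with 2 mm play all round. Origin under its centre, z up. The clamp's pivot stands on an ear at (58, 52) mm in its frame. It is on the left or the right of the bench, the gear housing on the other side.
- clamp (a joint): Angle of the clamp lever about its vertical pivot, rad. About 0 (up to 0.2 at the start): shut, the bar lies across the +x end of the tray with a rubber pad 2.5 mm above it, so the tray cannot be lifted. It grows to 1.75 (stop) as the bar swings horizontally, counter-clockwise seen from above, away from the handle and off the block's +x end; at 0 the bar points to the block's -y, at 1.57 to its +x. Friction (about 1 N at the knob) keeps it where it is left; no spring.
- clamp_pivot (a point): Point on the lever's vertical pivot axis, 31 mm above the bench (top of the lever bar).
- clamp_knob (a point): Centre of the top of the lever's upright black round knob, 16 mm in diameter and 35 mm tall, 66 mm above the bench, 88 mm from the pivot axis. The lever bar under it is 16 mm wide, its top 31 mm above the bench.
- tray: Loose aluminium ball tray, a plate 150 mm (its x) by 60 mm (its y), 5 mm thick, about 0.16 kg, with an upright black handle in the middle and a round ball pocket near its -x end. Origin under its centre, z up. At the start it lies in the block's recess, its axes along the block's, origin 12 mm above the bench.
- tray_handle (a point): Centre of the top of the tray's handle: an upright plate 40 mm long (along the tray's x), 12 mm thick (along y), 45 mm tall, its top 50 mm above the tray's underside. Grip it across its 12 mm. The tray balances close to it.
- tray_pocket (a point): Centre of the ball pocket's floor, 48 mm from the tray's centre towards its -x, 5 mm above the underside. The pocket is 42 mm across inside, with a dark floor and a rim only 2.5 mm high.
- ball_center (a point): Centre of the loose steel ball, 20 mm in diameter, 33 g, that rolls freely within the pocket; it rolls over the rim if the tray is tipped by some 40 degrees or jerked.
- housing: Fixed cast aluminium gear housing, a block 165 mm (its x) by 110 mm (its y) with thin ribs on the sides, top face 60 mm above the bench (bolt heads 4 mm higher), with two round bores 45 mm deep, open at the top: a large one, 76 mm across, centred at x = -27 mm, and a small one, 36 mm across, at x = +50 mm. Origin under its centre.
- housing_bore (a point): Centre of the mouth of the larger bore, in the plane of the housing's top face, 60 mm above the bench.
- crown_gear: Bystander: loose crown gear lying flat, 92 mm across, 26 mm high, bevel teeth around its top. Origin under its centre.
- pinion: Bystander: loose bevel pinion standing upright, 42 mm across at the foot, with a shaft up to 65 mm. Origin under its centre.
- race: Bystander: loose steel bearing race (ring) lying flat, 52 mm across, 15 mm high. Origin under its centre.
- sleeve: Bystander: loose dark steel sleeve (tube) standing upright, 68 mm across, 60 mm high. Origin under its centre.
- spray_can: Bystander: spray can, 56 mm across, 170 mm high. Origin under its centre.
- grease_tub: Bystander: round lidded grease tub, 84 mm across, 75 mm high. Origin under its centre.
- screwdriver: Bystander: screwdriver lying on the bench, handle towards its -x. Origin under its middle.
Mind the look-alikes: they are no part of the job. Leave any brown or yellow look-alike of the housing alone.

How it is judged:
On the way, in this order (a step that is already met when the one before it is completed fails the run):
1. the clamp lever is swung open (past 1.3 rad) while the tray is still in the block (value of joint clamp above 1.3 rad and z of tray in the frame of block below 0.02 m), for 0.2 s.
2. the tray is lifted clear of the block with the ball in its pocket (z of tray in the frame of block above 0.05 m and contact force between tray and block below 0.1 N and distance between ball_center and tray_pocket below 0.022 m), for 0.2 s.
At the end, for the whole second after the job is handed in: Clamp open past 1.3 rad; tray gripped (over 2 N), touching neither block nor housing, underside 40 to 115 mm above the housing top, pocket centre within 25 mm of the larger bore axis, tilt under 0.1 rad, still (20 mm/s, 0.15 rad/s), ball in its pocket (centre within 22 mm of the floor centre) (value of joint clamp above 1.3 rad and horizontal distance between tray_pocket and housing_bore below 0.025 m and z of tray in the frame of housing_bore between 0.04 and 0.115 m and angle between tray's own z axis and vertical below 0.1 rad and linear speed of tray below 0.02 m/s and angular speed of tray below 0.15 rad/s and distance between ball_center and tray_pocket below 0.022 m and contact force between tray and the fingers above 2 N and contact force between tray and housing below 0.1 N and contact force between tray and block below 0.1 N); the arm keeps its last pose, push and grip.
It fails at once if the ball leaves its pocket (over 30 mm from the centre of the pocket's floor) (distance between ball_center and tray_pocket above 0.03 m).
It fails at once if the tray is tipped more than 0.4 rad (angle between tray's own z axis and vertical above 0.4 rad).
It fails at once if another thing on the bench is shifted by more than 20 mm (distance of any of crown_gear, pinion, race, sleeve, spray_can, grease_tub, screwdriver from where it was at the start of the episode above 0.02 m).
It also fails if it takes over 66 s, if anything falls off the work surface, if the arm or the gripper's body presses on something with over 40 N, if the wrist force passes 120 N, or if a joint passes its speed limit or range.

## Working session

There is one attempt and no reset: what is moved stays moved. The work goes in short steps, Python scripts to look and compute and a shell command to move; the robot and the scene stay as the last step left them, time stands still between calls to the robot, and variables do not carry over. Pictures are saved under pics/ and viewed, at most 10 in all, crops included, and the job is handed in when it is done.

```bash
mkdir -p pics; python3 - <<'E'
from rig import manip,get_image,camera_info
import cv2,numpy as np
for n in("top","scene"):
    im=get_image(n);cv2.imwrite(f"pics/{n}0.png",im)
    i=camera_info(n);R=cv2.Rodrigues(np.array(i["rvec"]))[0];print(n,np.round(i["mtx"],1).tolist(),(-R.T@np.ravel(i["tvec"])).round(3),R.round(2).tolist())
s=manip.get_state();print(s["clock"],s["position"],s["ee_rot"],s["width"])
E
```

```text
top [[461.6, 0.0, 307.3], [0.0, 461.6, 233.7], [0.0, 0.0, 1.0]] [0.283 0.071 1.208] [[-0.0, -1.0, -0.02], [-0.99, 0.0, -0.16], [0.16, 0.02, -0.99]]
scene [[433.7, 0.0, 319.3], [0.0, 433.7, 237.7], [0.0, 0.0, 1.0]] [1.243 0.14  0.731] [[-0.1, 0.99, 0.0], [0.66, 0.07, -0.75], [-0.75, -0.08, -0.66]]
0.1 [ 0.13647712 -0.5580616   0.23051961] [-8.37731800e-04  9.92821369e-01  1.19603628e-01 -1.86079681e-05] 0.08549686776355134
```

View pics/top0.png

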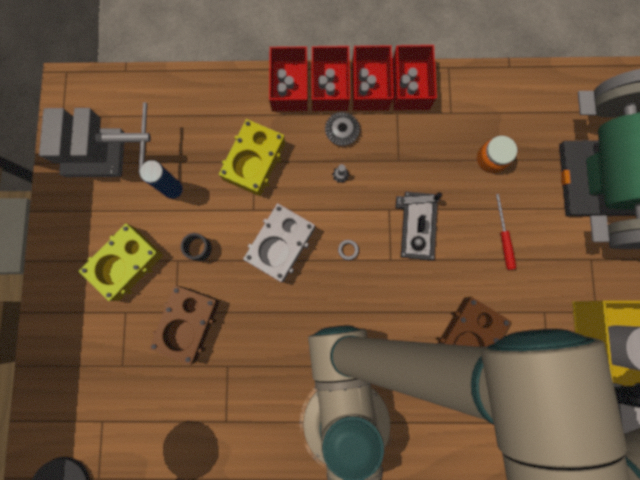

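View pics/scene0.png

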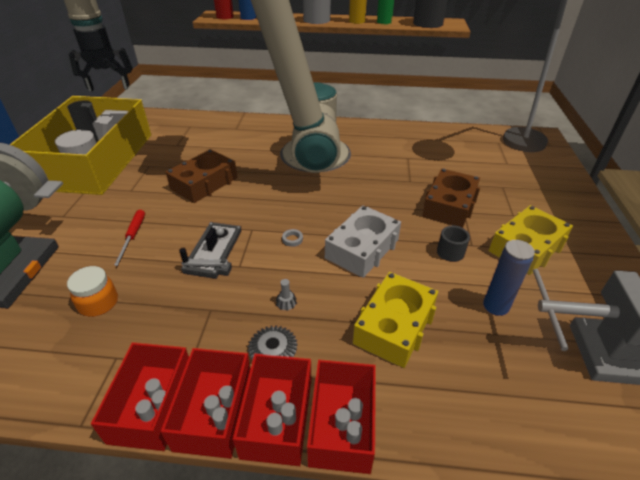

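Candidates for the housing, with top-view pixels: grey (280,243), yellow (252,155) and (118,263), brown (185,325) and (473,325). The grey one is the cast-aluminium housing. The block is at (418,225), with the clamp at its far end. I'll confirm with an enlarged crop.

```bash
cat > h.py <<'E'
import cv2,numpy as np
from rig import manip,get_image,camera_info
def cast(n,px,z):
    i=camera_info(n);R=cv2.Rodrigues(np.array(i["rvec"]))[0];c=-R.T@np.ravel(i["tvec"])
    K=np.array(i["mtx"]);out=[]
    for (u,v),h in zip(px,np.broadcast_to(z,len(px))):
        a=np.array([(u-K[0,2])/K[0,0],(v-K[1,2])/K[1,1]])
        if n=="wrist":
            r=np.linalg.norm(a)+1e-9;d=np.r_[a/r*np.sin(r),np.cos(r)]
        else: d=np.r_[a,1]
        d=R.T@d;out.append(c+d*(h-c[2])/d[2])
    return np.array(out).round(4)
E
python3 - <<'E'
import cv2,numpy as np
im=cv2.imread("pics/top0.png")
a=cv2.resize(im[180:270,385:455],None,fx=6,fy=6,interpolation=cv2.INTER_CUBIC)[:540]
b=cv2.resize(im[195:292,237:324],None,fx=4,fy=4,interpolation=cv2.INTER_CUBIC)
o=np.zeros((540,780,3),np.uint8);o[:540,:420]=a;o[:b.shape[0],425:425+b.shape[1]]=b
cv2.imwrite("pics/crop.png",o)
E
```

```text
(no output)
```

View pics/crop.png

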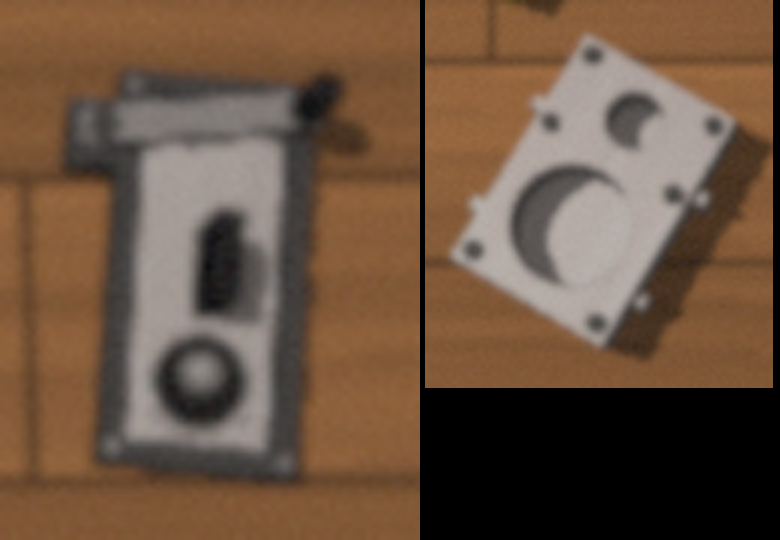

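The crop shows the block with its bar across the top end: knob top at crop (325,88), pivot at (90,125), pocket at (200,380) and handle top around (222,250). The grey housing's large bore is centred near (572,226).

```bash
python3 - <<'E'
from h import *
c=lambda x,y:(385+x/6-.4,180+y/6-.4)
d=lambda x,y:(237+(x-425)/4-.4,195+y/4-.4)
B=cast("top",[c(125,72),c(310,90),c(297,475),c(97,460)],.018)
print("block",B.tolist(),B.mean(0),[np.linalg.norm(B[i]-B[(i+1)%4]) for i in range(4)])
v=(B[0]+B[1]-B[2]-B[3])[:2];th=np.arctan2(v[1],v[0]);print("yaw",th)
R=np.array([[np.cos(th),-np.sin(th)],[np.sin(th),np.cos(th)]]);o=B.mean(0)[:2]
k,p,po,hd=cast("top",[c(325,85),c(90,125),c(200,380),c(222,245)],[.066,.031,.017,.062])
print("knob",k,"pivot",p,"pocket",po,"handle",hd,"r",np.linalg.norm((k-p)[:2]))
print("block pred pivot",o+R@[.058,.052],"pocket",o+R@[-.048,0])
H=cast("top",[d(587,35),d(737,122),d(603,347),d(452,256)],.06)
print("H",H.mean(0),[np.linalg.norm(H[i]-H[(i+1)%4]) for i in range(4)]);w=(H[0]+H[1]-H[2]-H[3])[:2];w/=np.linalg.norm(w);print("hyaw",np.arctan2(w[1],w[0]),"bore",H.mean(0)[:2]-.027*w, cast("top",[d(572,226)],.06))
s=manip.get_state();i=camera_info("wrist");print(i["mtx"],s["qpos"])
from scipy.spatial.transform import Rotation as Ro
print(Ro.from_quat(s["ee_rot"],scalar_first=True).as_matrix().round(3))
E
```

```text
block [[0.5846, -0.1642, 0.018], [0.576, -0.2447, 0.018], [0.4066, -0.2317, 0.018], [0.4133, -0.1465, 0.018]] [ 0.495125 -0.196775  0.018   ] [np.float64(0.08095807557001339), np.float64(0.16989808709929602), np.float64(0.08546303294407472), np.float64(0.17221202048637604)]
yaw -0.08986590049484197
knob [ 0.5664 -0.2384  0.066 ] pivot [ 0.5578 -0.1458  0.031 ] pocket [ 0.448  -0.1921  0.017 ] handle [ 0.4988 -0.1935  0.062 ] r 0.09299849461147207
block pred pivot [ 0.5575577  -0.15019004] pocket [ 0.44731869 -0.19246724]
H [0.445975 0.1647   0.06    ] [np.float64(0.11084065138747608), np.float64(0.1641630896395411), np.float64(0.11082247064562314), np.float64(0.1638030829990694)]
hyaw -0.5328371532952119 bore [0.42271803 0.17841544] [[0.4225 0.1789 0.06  ]]
[[371.64829954   0.         318.85624581]
 [  0.         371.64829954 243.44460802]
 [  0.           0.           1.        ]] [-1.45201818e+00  2.76520560e-01  1.50603913e+00 -3.99584904e-05
  1.36070839e+00 -1.20994843e-01]
[[ 0.971  0.237 -0.   ]
 [ 0.237 -0.971  0.002]
 [ 0.    -0.002 -1.   ]]
```

Every measured size checks out: block 171x83, housing 164x111, and the bore found two ways to within 1 mm. I'll move over the block, tool aligned with its axes.

```bash
cat >> h.py <<'E'
O=np.array([.4953,-.1955]);TH=-.09
def go(bx,by,z,yaw=TH,world=False):
    "print mm shifts in tool axes to block-frame point (mm)"
    from scipy.spatial.transform import Rotation as Ro
    s=manip.get_state();M=Ro.from_quat(s["ee_rot"],scalar_first=True).as_matrix()
    c,n=np.cos(TH),np.sin(TH);t=np.r_[(bx,by) if world else O+np.array([[c,-n],[n,c]])@[bx/1e3,by/1e3],z]
    phi=np.arctan2(M[1,0],M[0,0])
    print("t",s["clock"],"pos",s["position"].round(4),"shift",(M.T@(t-s["position"])*1e3).round(1),"roll",round(phi-yaw,3),"F",np.round(s["contact_force"],1))
E
python3 -m crank '{"translation":[[30,-35,0],[30,-35,0],[30,-35,0],[34,-34,0],[34,-34,0],[34,-34,0],[34,-34,0],[34,-34,0]],"roll":[0.11,0.11,0.11,0,0,0,0,0],"fingers":[1,1,1,1,1,1,1,1]}'
python3 -c "
from h import *
go(10,-20,.23)"
```

```text
clock: 0.9
position: [0.3976, -0.2876, 0.2311]
ee_rot: [0.0, 0.999, -0.045, -0.0]
contact_force: [1.1, -0.5, 0.6]
width: 0.0852
gripper_force: 0.0
t 0.9 pos [ 0.3976 -0.2876  0.2311] shift [ 99.  -80.6   1.1] roll -0.0 F [ 1.1 -0.5  0.6]
```

```bash
python3 -m crank '{"translation":[[33,-27,0],[33,-27,0],[33,-27,0],[0,0,0],[0,0,0]],"roll":[0,0,0,0,0],"fingers":[1,1,1,1,1]}'
python3 -c "
from h import *
im=get_image('wrist');cv2.imwrite('pics/w1.png',im)
i=camera_info('wrist');import pickle;pickle.dump(i,open('w1.pkl','wb'))
go(42,-34,.15)"
```

```text
clock: 1.4
position: [0.5025, -0.2168, 0.2306]
ee_rot: [-0.0, 0.999, -0.044, -0.001]
contact_force: [-0.1, -0.0, 0.4]
width: 0.0856
gripper_force: 0.0
t 1.45 pos [ 0.5018 -0.2174  0.2307] shift [33.7 12.8 80.7] roll 0.001 F [ 1.  -0.7 -0. ]
```

View pics/w1.png

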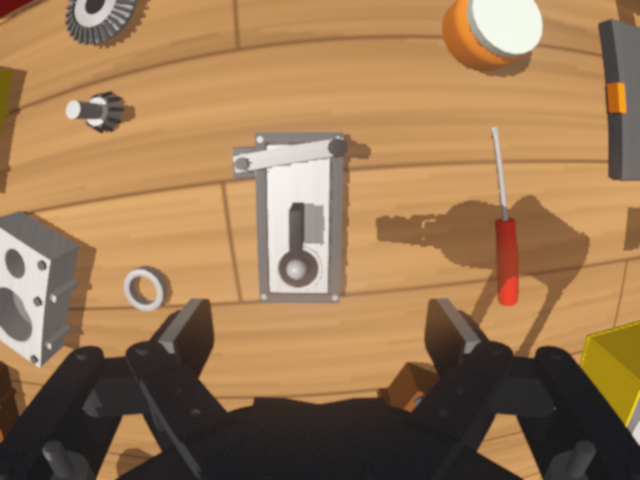

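Wrist view: knob top at (338,147), pivot at (241,162), pocket at (298,267), and block corners at (258,136), (345,136), (339,301), (262,299). I'll check these against the top view.

```bash
python3 - <<'E'
import h,pickle;from h import *
h.camera_info=lambda n:pickle.load(open('w1.pkl','rb'))
B=cast("wrist",[(258,136),(345,136),(339,301),(262,299)],.018)
v=(B[0]+B[1]-B[2]-B[3])[:2];print(B.tolist(),B.mean(0),"yaw",np.arctan2(v[1],v[0]))
print(cast("wrist",[(338,147),(241,162),(298,267)],[.066,.031,.017]))
im=cv2.imread("pics/w1.png");m=(im.max(2)<60).astype(np.uint8)[195:262,280:315]
ys,xs=np.nonzero(m);print("handle rows",[(int(y)+195,int(xs[ys==y].min())+280,int(xs[ys==y].max())+280) for y in sorted(set(ys))][::6])
E
```

```text
[[0.5817, -0.1662, 0.018], [0.5735, -0.2481, 0.018], [0.4073, -0.2295, 0.018], [0.4164, -0.1494, 0.018]] [ 0.494725 -0.1983    0.018   ] yaw -0.10638416758276627
[[ 0.5643 -0.2382  0.066 ]
 [ 0.5591 -0.1498  0.031 ]
 [ 0.4482 -0.1909  0.017 ]]
handle rows []
```

```bash
python3 -m crank '{"translation":[[20,7,0],[14,6,20],[0,0,30],[0,0,31],[0,0,0],[0,0,0]],"roll":[0,0,0,0,0,0],"fingers":[0,0,0,0,0,0]}'
python3 -c "
from h import *
go(42,-34,.043)"
```

```text
clock: 2.05
position: [0.5341, -0.2344, 0.1506]
ee_rot: [-0.0, 0.999, -0.046, -0.0]
contact_force: [-0.2, 0.1, 0.9]
width: 0.0002
gripper_force: 0.0
t 2.05 pos [ 0.5341 -0.2344  0.1506] shift [-1.000e-01 -1.300e+00  1.076e+02] roll -0.002 F [-0.2  0.1  0.9]
```

```bash
python3 -m crank '{"translation":[[-2,-1,30],[0,0,30],[0,0,27],[0,0,20],[0,0,0]],"roll":[0,0,0,0,0],"fingers":[0,0,0,0,0]}'
python3 - <<'E'
from h import *
for a in np.arange(.3,1.76,.145):
    x=58+88*np.sin(a)-23*np.cos(a);y=52-88*np.cos(a)-23*np.sin(a);print(round(a,2),round(x),round(y))
go(42,-34,.043)
E
```

```text
clock: 2.55
position: [0.5323, -0.2325, 0.0428]
ee_rot: [-0.0, 0.999, -0.045, -0.001]
contact_force: [-0.5, -0.2, 0.7]
width: -0.0003
gripper_force: 0.0
0.3 62 -39
0.44 75 -37
0.59 88 -34
0.73 100 -29
0.88 111 -22
1.02 121 -13
1.17 130 -4
1.31 137 7
1.46 143 19
1.6 147 32
1.75 149 45
t 2.55 pos [ 0.5323 -0.2325  0.0428] shift [ 1.8  0.4 -0.2] roll -0.001 F [-0.5 -0.2  0.7]
```

```bash
python3 -m crank '{"translation":[[12,3,0],[10,2,0],[13,-2,0],[13,-3,0],[12,-5,0],[11,-7,0],[10,-9,0],[9,-9,0]],"roll":[0,0,0,0,0,0,0,0],"fingers":[0,0,0,0,0,0,0,0]}'
python3 -c "
from h import *
go(130,-4,.043)"
```

```text
clock: 3.35
position: [0.6265, -0.2098, 0.0431]
ee_rot: [0.0, 0.999, -0.045, 0.0]
contact_force: [-1.3, -0.5, -0.7]
width: -0.0002
gripper_force: 0.4
t 3.35 pos [ 0.6265 -0.2098  0.0431] shift [-2.   1.6  0.1] roll 0.0 F [-1.3 -0.5 -0.7]
```

```bash
python3 -m crank '{"translation":[[6,-11,0],[5,-12,0],[3,-12,0],[0,0,0],[0,0,0]],"roll":[0,0,0,0,0],"fingers":[0,0,0,0,0]}'
python3 -c "
from h import *
cv2.imwrite('pics/w2.png',get_image('wrist'))
go(145,25,.043)"
```

```text
clock: 3.85
position: [0.6428, -0.1765, 0.0434]
ee_rot: [0.0, 0.999, -0.045, 0.0]
contact_force: [0.7, -0.5, 0.5]
width: -0.0002
gripper_force: 0.0
t 3.9 pos [ 0.6426 -0.1769  0.0434] shift [-0.1  6.8  0.4] roll 0.0 F [ 0.3 -0.8 -0.3]
```

View pics/w2.png

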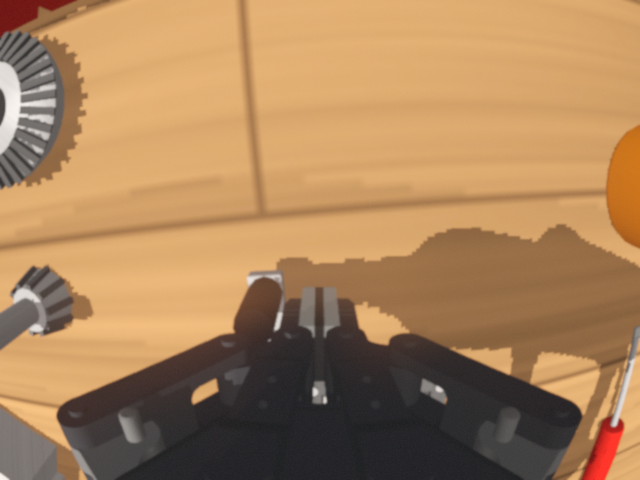

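The knob is against the finger's left side at (262,305), so the lever is about 1.6 rad open. I'll nudge it towards the stop, back off, and return above the tray.

```bash
python3 -m crank '{"translation":[[0,-6,0],[0,0,0],[0,10,0],[0,10,-30],[-20,0,-50],[-40,0,-30],[-40,0,0],[-40,0,0]],"roll":[0,0,0,0,0,0,0,0],"fingers":[0,0,0,0,1,1,1,1]}'
python3 -c "
from h import *
go(-30,0,.15)"
```

```text
clock: 4.7
position: [0.5026, -0.1796, 0.1512]
ee_rot: [0.001, 0.999, -0.045, 0.001]
contact_force: [0.4, -0.2, 0.2]
width: 0.0583
gripper_force: 0.0
t 4.7 pos [ 0.5026 -0.1796  0.1512] shift [-35.8  16.6   1.1] roll -0.001 F [ 0.4 -0.2  0.2]
```

```bash
python3 -m crank '{"translation":[[-18,8,0],[-18,9,0],[0,0,0],[0,0,0]],"roll":[0,0,0,0],"fingers":[1,1,1,1]}'
python3 - <<'E'
from h import *
import pickle
im=get_image('wrist');cv2.imwrite('pics/w3.png',im);pickle.dump(camera_info('wrist'),open('w3.pkl','wb'));go(0,0,.15)
E
```

```text
clock: 5.1
position: [0.4663, -0.1929, 0.1501]
ee_rot: [0.0, 0.999, -0.046, 0.001]
contact_force: [-0.1, -0.5, 0.8]
width: 0.0854
gripper_force: 0.0
t 5.15 pos [ 0.4668 -0.1927  0.15  ] shift [28.6  0.2  0. ] roll -0.001 F [-0.7  0.1 -0.2]
```

View pics/w3.png

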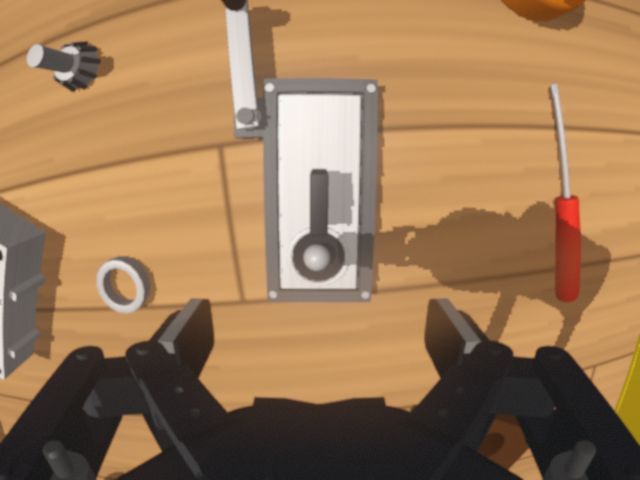

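The clamp is fully open: its bar points forward at (242,65). The handle's top runs from (310,170) to (329,170) at its far edge, and the pocket and ball are at (318,258).

```bash
python3 - <<'E'
import h,pickle;from h import *
h.camera_info=lambda n:pickle.load(open('w3.pkl','rb'))
P=cast("wrist",[(264,80),(379,80),(371,300),(268,300),(319.5,170),(318,258),(312,200),(327,200)],[.018]*4+[.062,.017,.062,.062])
c,n=np.cos(TH),np.sin(TH)
print(((P[:,:2]-O)@np.array([[c,-n],[n,c]])*1e3).round(1),P[:4].mean(0))
g=P[0]+P[1]-P[2]-P[3];print(np.arctan2(g[1],g[0]))
g=P[4,:2]-P[5,:2];print("tray yaw",np.arctan2(g[1],g[0]))
E
```

```text
[[ 86.9  40.4]
 [ 87.  -43.5]
 [-84.  -41.5]
 [-83.9  41.7]
 [ 22.4   0.1]
 [-48.5   1.2]
 [  3.6   4.8]
 [  3.6  -4.6]] [ 0.496725 -0.19635   0.018   ]
-0.0996395404096564
tray yaw -0.10598435798959967
```

```bash
python3 -m crank '{"translation":[[15,0,20],[15,0,30],[0,0,30],[0,0,25],[0,0,17],[0,0,0],[0,0,0]],"roll":[0.01,0,0,0,0,0,0],"fingers":[1,1,1,1,1,1,1]}' 40
python3 -c "
from h import *
go(1,0,.028)"
```

```text
clock: 5.85
position: [0.4968, -0.1951, 0.0275]
ee_rot: [-0.0, 0.999, -0.05, -0.0]
contact_force: [0.4, -0.8, 0.3]
width: 0.0853
gripper_force: 0.0
t 5.85 pos [ 0.4968 -0.1951  0.0275] shift [-0.4  0.6 -0.5] roll -0.01 F [ 0.4 -0.8  0.3]
```

```bash
python3 -m crank '{"translation":[[0,0,0],[0,0,0],[0,0,0],[0,0,0],[0,0,0],[0,0,0],[0,0,0],[0,0,0]],"roll":[0,0,0,0,0,0,0,0],"fingers":[0.5,0.3,0.2,0.16,0.13,0.1,0,0]}' 50
python3 -m crank '{"translation":[[0,0,0],[0,0,-3],[0,0,-6],[0,0,-8],[0,0,-10],[0,0,-10],[0,0,-10],[0,0,-8]],"roll":[0,0,0,0,0,0,0,0],"fingers":[0,0,0,0,0,0,0,0]}'
```

```text
clock: 6.65
position: [0.496, -0.1952, 0.0282]
ee_rot: [0.0, 0.999, -0.05, 0.0]
contact_force: [-1.0, -0.8, 4.8]
width: 0.0113
gripper_force: 49.6
clock: 7.45
position: [0.4962, -0.1952, 0.084]
ee_rot: [0.0, 0.999, -0.05, 0.001]
contact_force: [0.5, -0.4, -2.2]
width: 0.0114
gripper_force: 48.7
```

```bash
python3 -m crank '{"translation":[[0,0,-9],[0,0,-11],[0,0,-12],[0,0,-12],[0,0,-11],[0,0,-8],[0,0,-4],[0,0,0]],"roll":[0,0,0,0,0,0,0,0],"fingers":[0,0,0,0,0,0,0,0]}'
python3 -c "
from h import *
import pickle
im=get_image('wrist');cv2.imwrite('pics/w4.png',im);pickle.dump(camera_info('wrist'),open('w4.pkl','wb'))
b=np.array([.4226,.1786])+.0475*np.array([np.cos(-.1),np.sin(-.1)]);print(b);go(*b,.151,world=True)"
```

```text
clock: 8.25
position: [0.4962, -0.1952, 0.1503]
ee_rot: [0.0, 0.999, -0.05, 0.001]
contact_force: [-0.6, -1.0, -1.7]
width: 0.0114
gripper_force: 48.7
[0.4698627  0.17385791]
t 8.3 pos [ 0.4958 -0.195   0.1498] shift [ -62.7 -364.4   -1.3] roll -0.01 F [-0.4 -0.2 -2.2]
```

View pics/w4.png

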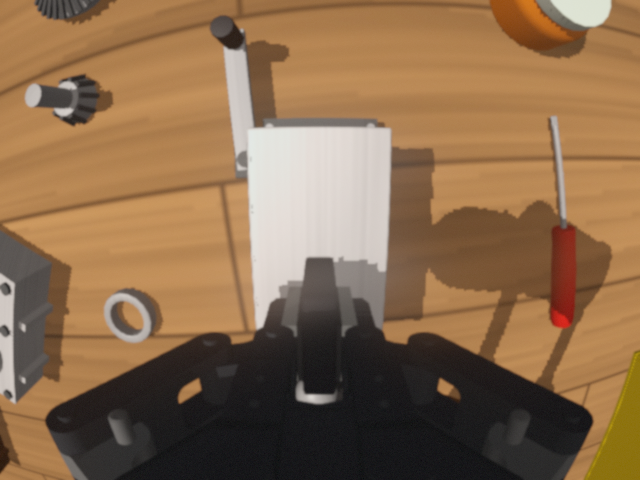

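The tray is level in the grip, with the handle's far end at (319,262). Carrying it across with gentle acceleration.

```bash
Z='"roll":[0,0,0,0,0,0,0,0],"fingers":[0,0,0,0,0,0,0,0]'
python3 -m crank '{"translation":[[-0.5,-3,0],[-1,-6,0],[-1.5,-9,0],[-2,-12,0],[-2.6,-15,0],[-3,-17,0],[-3.1,-18,0],[-3.1,-18,0]],"roll":[0,0,0,0,0,0,0,0],"fingers":[0,0,0,0,0,0,0,0]}'
python3 -m crank '{"translation":[[-3.1,-18,0],[-3.1,-18,0],[-3.1,-18,0],[-3.1,-18,0],[-3.1,-18,0],[-3.1,-18,0],[-3.1,-18,0],[-3.1,-18,0]],"roll":[0,0,0,0,0,0,0,0],"fingers":[0,0,0,0,0,0,0,0]}'
python3 -m crank '{"translation":[[-3.1,-18,0],[-3.1,-18,0],[-3.1,-18,0],[-3,-17,0],[-2.6,-15,0],[-2,-12,0],[-1.5,-8,0],[-1,-4,0]],"roll":[0,0,0,0,0,0,0,0],"fingers":[0,0,0,0,0,0,0,0]}'
python3 -c "
from h import *
go(.4699,.1739,.151,world=True)"
```

```text
clock: 9.1
position: [0.4885, -0.0939, 0.1497]
ee_rot: [-0.0, 0.999, -0.05, -0.0]
contact_force: [-0.3, 0.0, -1.9]
width: 0.0115
gripper_force: 48.7
clock: 9.9
position: [0.4779, 0.0518, 0.1498]
ee_rot: [-0.0, 0.999, -0.05, -0.0]
contact_force: [-0.0, 0.2, -2.1]
width: 0.0115
gripper_force: 48.7
clock: 10.7
position: [0.4701, 0.1622, 0.1497]
ee_rot: [0.0, 0.999, -0.049, 0.0]
contact_force: [0.0, -0.6, -1.7]
width: 0.0115
gripper_force: 48.7
t 10.7 pos [0.4701 0.1622 0.1497] shift [ -1.3 -11.6  -1.3] roll -0.009 F [ 0.  -0.6 -1.7]
```

```bash
python3 -m crank '{"translation":[[-1,-4,0],[0,-4,0],[0,-3,0],[0,0,0],[0,0,0],[0,0,0],[0,0,0],[0,0,0]],"roll":[0,0,0,0,0,0,0,0],"fingers":[0,0,0,0,0,0,0,0]}'
python3 - <<'E'
from h import *
go(.4699,.1739,.151,world=True)
a=get_image('top');b=get_image('scene')
a=cv2.resize(a[150:300,220:345],None,fx=3,fy=3);b=cv2.resize(b[130:290,270:450],None,fx=2.2,fy=2.2)
o=np.zeros((450,790,3),np.uint8);o[:,:375]=a;o[:b.shape[0],380:380+b.shape[1]]=b;cv2.imwrite('pics/end.png',o)
E
```

```text
clock: 11.5
position: [0.4705, 0.1722, 0.1497]
ee_rot: [0.0, 0.999, -0.05, -0.0]
contact_force: [-0.8, 0.6, -2.4]
width: 0.0116
gripper_force: 48.7
t 11.5 pos [0.4705 0.1722 0.1497] shift [-0.7 -1.6 -1.3] roll -0.01 F [-0.8  0.6 -2.4]
```

View pics/end.png

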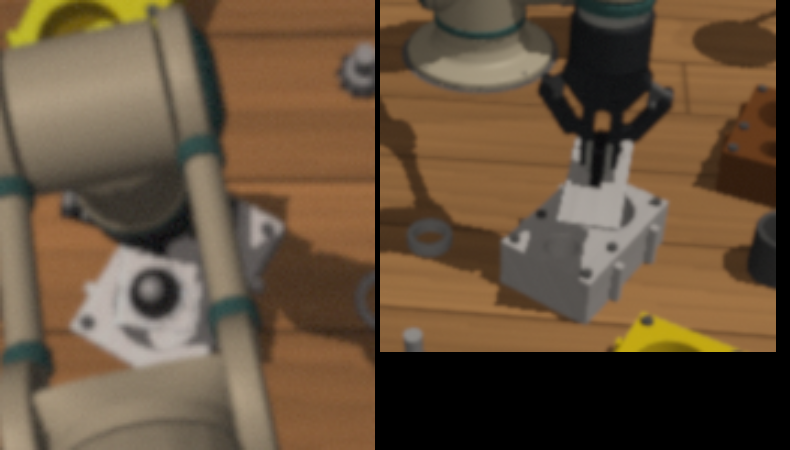

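The ball is in its pocket at crop (153,292), above the bore. I'll check that position and hand in.

```bash
python3 - <<'E'
from h import *
p=cast("top",[(220+153/3,150+292/3)],.139)[0];d=np.linalg.norm(p[:2]-[.4226,.1786]);print(p,d)
if d<.013: print(manip.sign_off())
E
```

```text
[0.4218 0.1771 0.139 ] 0.0016999999999999858
the job is handed in; nothing more can be done
None
```

The job is handed in: the clamp is fully open, and the arm is holding the tray still and level with the ball in its pocket. The pocket is about 2 mm from the larger bore's axis by the top camera, and the underside is about 74 mm above the housing.

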